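# Lock the dehumidifier's filter cover with a flat driver

### The job

The dehumidifier's filter cover is back on, but its slotted push-and-turn screw is still sprung up. Take the flat driver out of the black tray's socket, seat its blade in the slot, push the screw gently down to its bottom and, keeping the blade in the slot, give it a quarter turn clockwise so that it stays down, locked; never lean or twist hard on it. Then stand the driver fully home in its socket, without the hand touching the dehumidifier and leaving the vase, the box and the clips where they are.

Things in the scene. Friction and masses are not known exactly. Their poses are not given: they have to be found in the camera images.
- dehumidifier: low white dehumidifier, 150 mm along its x (front at -x) by 200 mm along its y, flat top 95 mm above the shelf; origin at the centre of its underside, z up. It does not shift. The screw stands in a 20.5 mm round recess of its top, 40 mm towards -x and 45 mm towards +y of the centre.
- screw_slot (a point): steel screw head, 18 mm across; the point is the centre of its top face, z up; sprung up it stands 7 mm above the dehumidifier's top. Slot along this point's x axis, right across the head, 3 mm wide, 4 mm deep, its edges bevelled 0.8 mm. It moves with the screw.
- screw (a joint): turn of the screw, rad, growing clockwise seen from above (slot yaw = dehumidifier yaw - value). Sprung up: 0.10 to 0.26, free to about 0.4, then barred by a cross pin below unless pushed right down. Locked from 1.42 to the stop at 1.80: there, on release, it rises 1.3 mm into a detent and stays. Friction 0.01 Nm.
- screw_lift (a joint): how far the screw is pushed down, m, 0 when sprung up. Spring: 3 N at 0 plus 0.25 N per mm. The bottom is hard and lies at 4.5 to 11.5 mm, differing from unit to unit and not to be seen from outside; the screw turns only within the last 1 mm or so above that bottom. Over 20 N from the driver, push and the twist's side forces together, cracks the cover.
- socket (a point): mouth of the driver socket: a 14 mm round hole, 52 mm deep, in the top of a 44 x 50 mm block rising from the black tray (164 x 104 mm, rim 26 mm high); the point is the hole's centre at the block's top, 58 mm above the shelf; z up. The tray does not shift.
- driver_handle (a point): middle of the flat driver's hexagonal handle: 64 mm long, 24 mm across flats; flats face this point's +-y axis and every 60 degrees from there. z runs along the driver from blade to handle end (32 mm above this point); the point lies 82 mm above the tip. It stands handle up, the handle's underside (50 mm above the tip) on the socket block. 95 to 155 g.
- driver_tip (a point): centre of the end of the driver's blade, hidden in the socket at first. Blade 10 mm wide along this point's x, 2 mm thick along its y, 12 mm long, then a 7 mm round shank; z points up the shank. Same axes as driver_handle. Home in the socket it lies 50 mm below the socket's mouth.
- vase: white ceramic vase, 145 mm high, 88 mm across, origin at the centre of its underside; to be left alone.
- acrylic_box: frosted acrylic box with sliding lid, 100 x 140 x 69 mm, origin at the centre of its underside; to be left alone.
- clip0: silver spring clip, 38 x 32 x 12 mm, lying in the tray's open part, origin at its underside; to be left alone.
- clip1: the other silver spring clip, the same, lying beside it in the tray; to be left alone.
There are look-alikes about, which are no part of the job. Of the things like the part that bears driver_handle, leave any that is orange; of the rest the larger one is meant. Several things look just like the part that bears socket: the one meant starts nearest to the robot's base.

How it is judged:
By the outcome, as a careful person would: the job done as asked, in the order asked, and still so for the second after the job is handed in, with the robot touching nothing.
It also fails if it takes over 72 s, if anything falls off the work surface, if the arm or the gripper's body presses on something with over 40 N, if the wrist force passes 120 N, or if a joint passes its speed limit or range.

### The arm

A 7-joint arm with a two-finger parallel gripper is mounted at the origin on the work surface. World frame = base frame: x ahead of the robot, y to its left, z up, the work surface at z = 0. Lengths are in m, angles in rad, forces in N, time in s.
With the tool pointing down it reaches from about 0.425 to 0.875 m from the base axis. Payload 4.7 kg.
Tool frame: the origin (TCP) lies at the very end of the fingers, on their centre line; the grasp point (between the pads) lies 19 mm behind it; z points along the fingers, y is the direction in which the jaws open and shut (so a half turn about z gives the same grasp; the last joint's range is limited). The gripper opens to 87 mm and grips with 3 to 60 N. Pads are 19 mm wide; open, the fingers measure 117 mm over their backs; the gripper's body (75 mm by 190 mm) begins 51 mm behind the grasp point.
Start: joints at [-1.29, 0.321, -0.07, 1.45, 0.023, 1.371, -0.057], TCP at [0.171, 0.627, 0.223] pointing down, gripper open.
Joint ranges: [-2.86, 2.86], [-0.3, 2.09], [-1.38, 1.24], [0.06, 2.45], [-1.56, 4.7], [0.09, 2.05], [-2.69, 2.69]. Speed limits (rad/s): [2.57, 2.57, 3.14, 3.14, 3.14, 3.14, 3.14].

### API

Orientations are given as a rotation vector (axis times angle).
In Python, from bench import ctrl gives the robot as it stands. The module is installed in compiled form; this text tells all that it offers.
- The arm moves only by the tool move_arm, never from a script. Its arguments are lists of equal length, an entry for each row: "dp": the shift along the tool's x, y, z in units of 30 mm (1.0 is 30 mm), a list of three; "turn": the turn about the tool's z in units of 5 degrees (1.0 is 5 degrees); "jaw": the opening, from -1 (shut) to 1 (fully open). A call has 1 to 5 rows; each row is the pose to reach, as a shift and turn from the pose commanded when the call began, along the tool's axes at that moment; what a row does not reach only later rows make up. A row lasts 1/10 s, in which the tool goes at most 50 mm and 8.59 degrees, less where a joint would pass 70% of its speed; a pose out of reach is approached as far as the arm can. A call with a gripper value outside its range is refused whole. The fingers move at their own pace and stop on an object; "grip_force" is the grip in N (left out, the last holds). Time passes only in rows, so rows that repeat a pose let the fingers close. It gives the time, the measured TCP pose, the force and the opening at its end, in the units of the state.
- ctrl.get_state(): the state, without advancing time (a new reading comes with each control period).
- ctrl.get_image(name): name is "side" or "top"; returns the picture (480x640x3 uint8, red, green, blue); there is no depth.
- ctrl.camera_info(name): a dict with "intrinsics" (3x3 intrinsics, pixels), "dist" ([k1, k2, p1, p2, k3] as OpenCV has them; the pictures are not rectified), "extrinsics" (4x4, takes a point from world to camera coordinates). Camera axes: x right, y up, looking along -z (the intrinsics and any distortion apply to the point x, -y, -z); pixel columns grow to the right and rows downward; lengths in m; the calibration is good to about 2 mm. A picture is of the moment at which its call begins. camera_info takes no time and is no camera call.
- ctrl.close_job(): hands the job in, once; it reports no verdict.
Trained networks look in the newest picture that a camera, given by its name, has taken for a name from the list of things; names that differ only in an ending like _2 or _b are one class to them, and where a whole thing is asked for, a point or a joint stands for the part that bears it (a point fixed in the world has none). Each returns a list of dicts, best first, with "confidence" (0 to 1); they miss things now and then, are a little off and sometimes report something else, mostly with a low value. They report only what shows in the picture. A call takes as long as a camera call. They do not tell look-alikes from the thing itself.
- ctrl.look_for(camera, target): "rect" ([centre column, centre row, width, height] in pixels, round what is visible of it).
- ctrl.masks_of(camera, target): "region" (480x640 bool, what is visible of it) and "rect" ([centre column, centre row, width, height] in pixels, round what is visible of it).
The state is a dict: "time": time; "joint_positions": joint angles; "qd": joint speeds; "joint_torque": joint torques, N m; "position": TCP position; "tool_rot": TCP orientation; "ft_force": force on the tool from outside, world axes, zero at the start; "torque": the same for the moment, N m; "grip_width": opening from 0.0 (shut) to 1.0 (fully open).
Only numpy, scipy, OpenCV 4.12 (cv2) and the standard library are available. Lean on these libraries where they do the work, as an engineer would, in place of code of your own. Each camera call takes 0.05 s, during which the arm holds its last target. There are 200 camera calls.

## Working session

There is one attempt and no reset: what is moved stays moved. The work goes in short steps, Python scripts to look and compute and a tool call to move; the robot and the scene stay as the last step left them, time stands still between calls to the robot, and variables do not carry over. Pictures are saved under pics/ and viewed, about 8 in all and at most 12, crops included, and the job is handed in when it is done.

Besides the shell and the picture viewer there is one more tool, called after "Request:" in YAML: its name, and indented under it one key for each argument. move_arm: Moves the arm, as the interface text tells. Its arguments: {"type":"object","properties":{"dp":{"type":"array","items":{"type":"array","items":{"type":"number"}}},"turn":{"type":"array","items":{"type":"number"}},"jaw":{"type":"array","items":{"type":"number"}},"grip_force":{"type":"number"}},"required":["dp","turn","jaw"]}

```bash
mkdir -p pics; cat > h.py <<'E'
import numpy as np, cv2
from bench import ctrl
from scipy.spatial.transform import Rotation as R
def cam(n):
    c=ctrl.camera_info(n); return np.array(c["intrinsics"],float),np.array(c["dist"],float),np.array(c["extrinsics"],float)
F=np.diag([1.,-1,-1])
def ray(n,uv):
    K,d,E=cam(n); p=cv2.undistortPoints(np.array(uv,float).reshape(-1,1,2),K,d).reshape(-1,2)
    v=np.c_[p,np.ones(len(p))]@F.T@E[:3,:3]; o=-E[:3,:3].T@E[:3,3]; return o,v
def onz(n,uv,z):
    o,v=ray(n,uv); return o+v*((z-o[2])/v[:,2])[:,None]
def proj(n,P):
    K,d,E=cam(n); q=(np.array(P,float).reshape(-1,3)@E[:3,:3].T+E[:3,3])@F.T
    return cv2.projectPoints(q,np.zeros(3),np.zeros(3),K,d)[0].reshape(-1,2)
def save(im,f): cv2.imwrite(f,im[:,:,::-1])
E
python3 - <<'E'
from h import *
s=ctrl.get_state(); print({k:np.round(v,3) for k,v in s.items()})
for n in("top","side"):
    im=ctrl.get_image(n); save(im,f"pics/{n}0.png")
    K,d,E=cam(n); print(n,K.round(1).tolist(),d,(-E[:3,:3].T@E[:3,3]).round(3),(E[2,:3]).round(3))
    for t in("dehumidifier","screw_slot","socket","driver_handle","vase","acrylic_box","clip0"):
        print(t,[(np.round(r["rect"]).tolist(),round(r["confidence"],2)) for r in ctrl.look_for(n,t)])
E
```

```text
{'time': np.float64(0.0), 'joint_positions': array([-1.29 ,  0.322, -0.07 ,  1.452,  0.023,  1.371, -0.057]), 'qd': array([ 0.001, -0.001,  0.   ,  0.001,  0.001,  0.001, -0.001]), 'joint_torque': array([ 0.0000e+00, -4.9129e+01, -4.0400e-01, -3.1253e+01, -6.4000e-02,
        4.4000e-02,  0.0000e+00]), 'position': array([0.171, 0.626, 0.221]), 'tool_rot': array([-4.180e-01, -3.114e+00,  3.000e-03]), 'ft_force': array([0.497, 0.131, 0.818]), 'torque': array([ 0.013, -0.02 , -0.044]), 'grip_width': np.float64(0.999)}
top [[480.4, 0.0, 320.3], [0.0, 480.4, 238.2], [0.0, 0.0, 1.0]] [-0.0145589  0.         0.         0.         0.       ] [ 0.502 -0.057  0.906] [-0.132 -0.002  0.991]
dehumidifier [([168.0, 313.0, 138.0, 113.0], 0.61)]
screw_slot [([135.0, 330.0, 18.0, 11.0], 0.6)]
socket [([368.0, 311.0, 81.0, 107.0], 0.83), ([487.0, 313.0, 101.0, 106.0], 0.79), ([363.0, 322.0, 18.0, 11.0], 0.72), ([385.0, 157.0, 82.0, 74.0], 0.55)]
driver_handle [([431.0, 231.0, 19.0, 22.0], 0.68), ([362.0, 281.0, 17.0, 17.0], 0.53)]
vase [([237.0, 154.0, 51.0, 50.0], 0.85)]
acrylic_box [([385.0, 155.0, 83.0, 74.0], 0.91)]
clip0 [([385.0, 323.0, 17.0, 25.0], 0.73), ([361.0, 324.0, 23.0, 15.0], 0.52)]
side [[537.9, 0.0, 317.2], [0.0, 537.9, 243.3], [0.0, 0.0, 1.0]] [-0.15634277  0.          0.          0.          0.        ] [ 0.473 -0.711  0.823] [-0.129 -0.67   0.731]
dehumidifier [([238.0, 185.0, 80.0, 89.0], 0.76)]
screw_slot [([225.0, 158.0, 5.0, 9.0], 0.48)]
socket [([268.0, 326.0, 104.0, 81.0], 0.86), ([278.0, 429.0, 122.0, 102.0], 0.63)]
driver_handle [([366.0, 335.0, 35.0, 54.0], 0.96), ([352.0, 328.0, 15.0, 39.0], 0.58), ([294.0, 287.0, 14.0, 29.0], 0.55), ([226.0, 158.0, 6.0, 5.0], 0.45)]
vase []
acrylic_box [([421.0, 305.0, 67.0, 82.0], 0.64)]
clip0 [([246.0, 318.0, 24.0, 18.0], 0.63), ([252.0, 338.0, 25.0, 15.0], 0.56), ([420.0, 304.0, 70.0, 81.0], 0.33)]
```

View pics/top0.png

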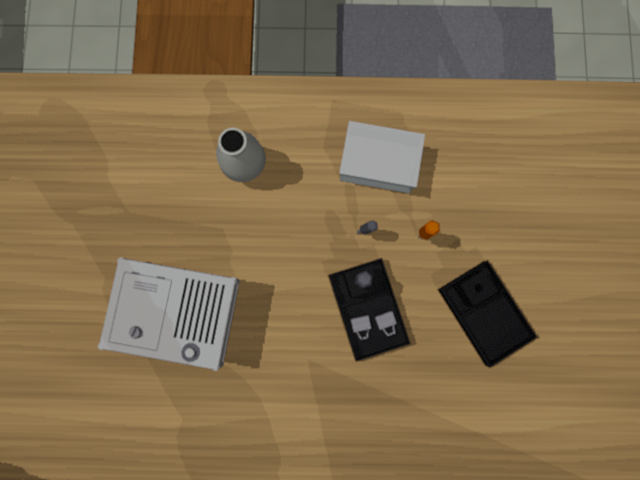

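View pics/side0.png

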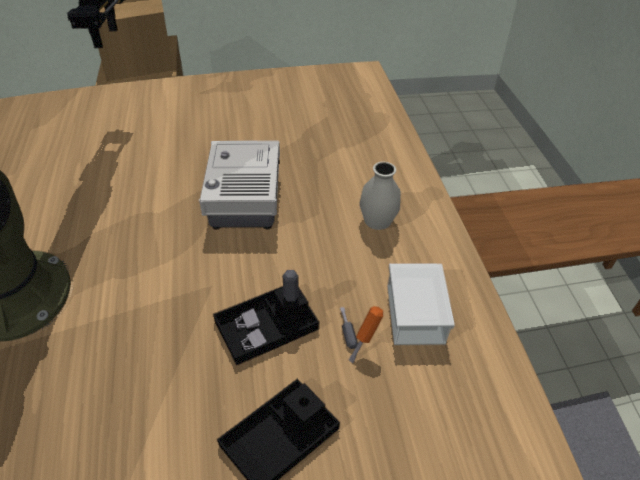

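The top view (x up, y left) shows the dehumidifier at (168,313), with its screw at (135,331). There are two black trays, one with clips and a driver at (368,311) and an empty one at (487,313). There are three drivers: dark grey in the socket at top (363,280) / side (291,286), small grey at top (368,228), and orange at (430,230). The grey one in the clip tray fits the description, as it's not orange, is the larger, and its tray is nearer the base. I'll confirm in a crop.

```bash
python3 - <<'E'
from h import *
t=cv2.imread("pics/top0.png"); s=cv2.imread("pics/side0.png")
a=cv2.resize(t[255:375,90:250],(800,600),interpolation=cv2.INTER_CUBIC)
b=cv2.resize(t[210:370,320:480],None,fx=2.5,fy=2.5,interpolation=cv2.INTER_CUBIC)
c=cv2.resize(s[250:370,210:390],None,fx=2.2222,fy=3.3333/1.5,interpolation=cv2.INTER_CUBIC)
cv2.imwrite("pics/deh.png",a)
z=np.zeros((600,800,3),np.uint8); z[:400,:400]=b; z[:c.shape[0],400:400+c.shape[1]]=c[:, :400]
cv2.imwrite("pics/drv.png",z)
print(onz("top",[[363,280]],.11),onz("top",[[368,311],[487,313]],.026),onz("top",[[135,331]],.102))
print(onz("side",[[291,275]],.122),onz("side",[[225,155]],.102))
E
```

```text
[[ 0.53864443 -0.12646883  0.11      ]] [[ 0.48668004 -0.14317168  0.026     ]
 [ 0.48635975 -0.35911676  0.026     ]] [[0.44886799 0.24840984 0.102     ]]
[[ 0.54076761 -0.13238808  0.122     ]] [[0.44722858 0.24245737 0.102     ]]
```

View pics/deh.png

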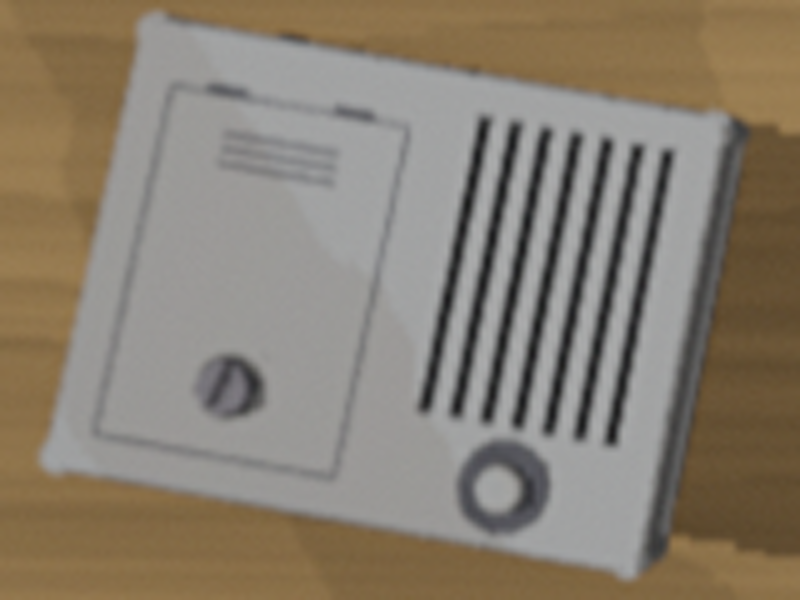

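View pics/drv.png

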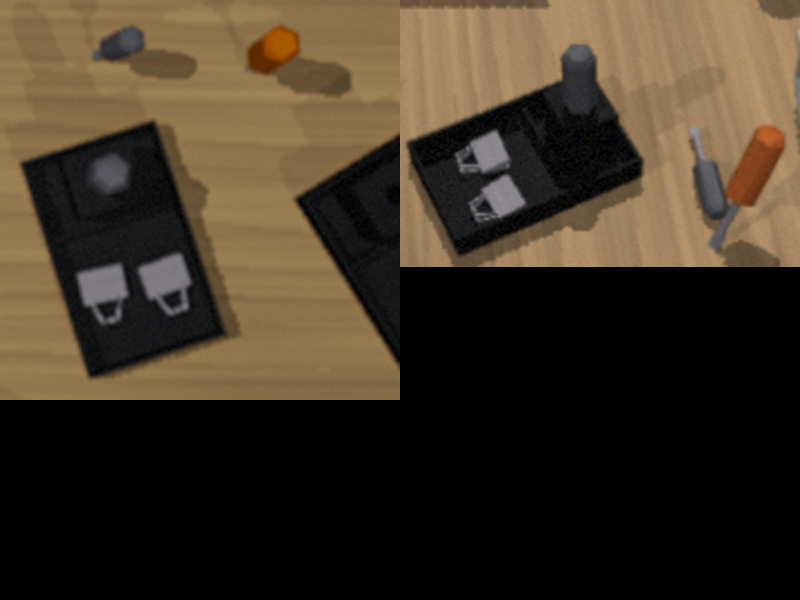

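The crop confirms it: the larger dark-grey hex driver stands in the clip tray, handle end at top (364.8,278.8) and side (290,273). The small grey one is at (368,228), the orange at (430,226), and the other tray is farther from the base. The slot is seen at (136,332), tilted as described.

```bash
cat >> h.py <<'E'
def tri(a,b):
    o1,v1=ray("top",[a]);o2,v2=ray("side",[b]);v1=v1[0];v2=v2[0]
    k=np.linalg.lstsq(np.c_[v1,-v2],o2-o1,rcond=None)[0]; p,q=o1+k[0]*v1,o2+k[1]*v2
    return (p+q)/2,np.linalg.norm(p-q)
E
python3 - <<'E'
from h import *
from scipy.optimize import least_squares
print("drv end",tri((364.8,278.8),(290.1,273.4)),onz("top",[[364.8,278.8]],.122),onz("side",[[290.1,273.4]],.122))
print("orange",tri((430,225),(376,308)),"small a",tri((371,226),(353,343)))
C=np.array([(150,18),(735,120),(630,572),(48,465)])/5+[90,255]
W=onz("top",C,.095)[:,:2]; print(W)
M=np.array([[.075,.1],[.075,-.1],[-.075,-.1],[-.075,.1]])
rot=lambda a:np.array([[np.cos(a),-np.sin(a)],[np.sin(a),np.cos(a)]])
r=least_squares(lambda p:(M@rot(p[2]).T+p[:2]-W).ravel(),[.48,.2,-.2]); p=r.x
print("deh",p,np.abs(r.fun).max(),"screw",rot(p[2])@[-.04,.045]+p[:2])
for n,uv in(("top",(136,332)),("side",(225,155.5))): print(onz(n,[uv],.102))
S=onz("top",np.array([(216,402),(238,362)])/5+[90,255],.102)
d=S[1]-S[0]; print("slotyaw",np.arctan2(d[1],d[0]))
s=ctrl.get_state(); print("tool",R.from_rotvec(s["tool_rot"]).as_matrix().round(3))
# hex face yaw: top face brightness mask
im=cv2.imread("pics/top0.png")[265:295,350:380]; g=cv2.cvtColor(im,6); print(g[4:24,4:26])
# block / tray edges of target tray
T=np.array([(22,163),(155,122),(224,335),(90,377)])/2.5+[320,210]; w=onz("top",T,.026); print("tray",w,w.mean(0))
E
```

```text
drv end (array([ 0.53994195, -0.12836076,  0.12163836]), np.float64(0.0003106957623227943)) [[ 0.5400795  -0.12833609  0.122     ]] [[ 0.53975191 -0.12866012  0.122     ]]
orange (array([ 0.64455769, -0.23461313,  0.13883674]), np.float64(0.03344446363511597)) small a (array([ 0.65767465, -0.15894602, -0.07801852]), np.float64(0.003288910479148479))
[[0.56875814 0.28457966]
 [0.53758227 0.08439836]
 [0.38861589 0.11333575]
 [0.41958262 0.30825034]]
deh [ 0.47863473  0.19764103 -0.1627599 ] 0.0024111185258504503 screw [0.44645528 0.24852799]
[[0.44727577 0.24664834 0.102     ]]
[[0.44713987 0.2406713  0.102     ]]
slotyaw -0.4569666740245565
tool [[-0.965  0.264  0.   ]
 [ 0.264  0.965  0.   ]
 [-0.     0.    -1.   ]]
[[ 8 17 18 22 25 20 23 24 21 21 25 24 25 26 26 23 26 27 23 20 16 19]
 [21 22 21 20 20 25 21 23 23 25 26 29 29 27 25 24 25 24 23 20 16 17]
 [21 25 23 25 22 24 25 27 30 39 47 47 46 34 26 22 28 26 23 18 12 18]
 [24 23 22 18 26 26 34 42 47 54 63 68 59 49 33 27 25 25 22 25 16 16]
 [24 24 25 27 38 46 52 59 67 70 73 73 71 63 49 39 27 25 23 25 20 19]
 [18 25 27 37 58 64 67 73 76
[... 507 characters left out ...]
 38 24 14 17 20]
 [31 41 46 56 67 70 75 82 88 89 91 90 89 87 84 76 52 37 24 16 17 21]
 [31 40 42 46 57 63 68 73 79 86 91 88 83 81 73 67 50 37 16 13 19 14]
 [29 33 34 42 46 57 64 66 71 77 82 78 71 64 57 53 46 33 22 14 16 17]
 [25 28 31 33 37 42 54 62 67 70 65 60 56 52 46 41 36 24 19 14 10 15]
 [25 24 23 29 32 38 45 51 61 62 56 49 42 37 36 26 18 19 16 13 18 16]
 [26 27 23 23 29 32 36 38 46 46 37 32 21 19 17 17 16 20 19 19 17 12]
 [28 24 27 28 22 28 33 31 27 29 18 17 16 16 13 16 22 17 17 16 21 13]]
tray [[ 0.55032131 -0.07126235  0.026     ]
 [ 0.5819708  -0.16858431  0.026     ]
 [ 0.42914865 -0.21815459  0.026     ]
 [ 0.39818062 -0.12202726  0.026     ]] [ 0.48990535 -0.14500713  0.026     ]
```

```bash
cat >> h.py <<'E'
def plan(p,yaw=None):
    s=ctrl.get_state(); M=R.from_rotvec(s["tool_rot"]).as_matrix(); y0=np.degrees(np.arctan2(M[1,1],M[0,1]))
    print("t",s["time"].round(2),"pos",s["position"].round(4),"yaw_y",y0.round(2),"tilt",np.degrees(M[:2,2]).round(2),"F",s["ft_force"].round(2),"j7",s["joint_positions"][6].round(2),"w",s["grip_width"].round(3))
    print("dp",(M.T@(np.array(p)-s["position"])/.03).round(3),"turn",None if yaw is None else round(-(yaw-y0)/5,2))
E
python3 - <<'E'
from h import *
im=cv2.imread("pics/top0.png"); g=cv2.cvtColor(im,6).astype(np.float32)
best=[]
for dx in np.arange(-.003,.0031,.001):
  for dy in np.arange(-.003,.0031,.001):
    for a in range(0,60,3):
      k=np.radians(a+60*np.arange(6)); 
      def mk(r):
        P=np.c_[.5400+dx+r*np.cos(k),-.1284+dy+r*np.sin(k),np.full(6,.122)]
        m=np.zeros((480*4,640*4),np.uint8); cv2.fillPoly(m,[np.round((proj("top",P)+.5)*4).astype(int)],1); return cv2.resize(m[1040:1200,1380:1540].astype(np.float32),(40,40),interpolation=cv2.INTER_AREA)
      i,o=mk(.0139),mk(.0175); q=g[260:300,345:385]; ring=o-i
      best.append(((q*i).sum()/i.sum()-(q*ring).sum()/ring.sum(),dx,dy,a))
for b in sorted(best)[::-1][:6]: print(b)
plan((.42,.40,.23)); plan((.54,-.128,.23),84)
E
```

```text
(np.float32(41.69232), np.float64(0.0), np.float64(0.002), 51)
(np.float32(41.527885), np.float64(0.0), np.float64(0.002), 0)
(np.float32(41.51217), np.float64(0.0), np.float64(0.002), 3)
(np.float32(41.495426), np.float64(0.0), np.float64(0.002), 45)
(np.float32(41.457012), np.float64(0.0), np.float64(0.002), 54)
(np.float32(41.37789), np.float64(0.0), np.float64(0.002), 42)Traceback (most recent call last):
  File "<stdin>", line 14, in <module>
  File "h.py", line 22, in plan
    print("t",s["time"].round(2),"pos",s["position"].round(4),"yaw_y",y0.round(2),"tilt",np.degrees(M[:2,2]).round(2),"F",s["ft_force"].round(2),"j7",s["joint_positions"][6].round(2),"w",s["grip_width"].round(3))
              ^^^^^^^^^^^^^^^
AttributeError: 'float' object has no attribute 'round'
```

Request:
move_arm:
  dp:
    - [-1,-1.2,0]
    - [-2,-2.4,0]
    - [-3,-3.6,0]
    - [-4,-4.8,0]
    - [-5.2,-5.4,0]
  turn: [0,0,0,0,0]
  jaw: [1,1,1,1,1]

```text
time: 1.3
position: [0.279, 0.4271, 0.223]
tool_rot: [-0.417, -3.114, -0.0]
ft_force: [0.7, 0.1, 0.1]
grip_width: 1.0
```

```bash
sed -i 's/s\["time"\].round(2)/round(float(s["time"]),2)/; s/s\["grip_width"\].round(3)/round(float(s["grip_width"]),3)/' h.py
python3 -c "
from h import *
plan((.54,-.127,.22),82)"
```

```text
t 1.3 pos [0.279  0.4271 0.223 ] yaw_y 74.75 tilt [-0.02  0.02] F [0.65 0.1  0.06] j7 0.26 w 1.0
dp [-13.252 -15.533   0.093] turn -1.45
```

Request:
move_arm:
  dp:
    - [-1.06,-1.24,0]
    - [-2.12,-2.48,0]
    - [-3.18,-3.72,0]
    - [-4.24,-4.96,0]
    - [-5.3,-6.2,0]
  turn: [0,0,0,0,0]
  jaw: [1,1,1,1,1]

```text
time: 1.8
position: [0.3841, 0.2064, 0.223]
tool_rot: [0.418, 3.113, 0.002]
ft_force: [0.8, 0.6, 0.2]
grip_width: 1.001
```

Request:
move_arm:
  dp:
    - [-1.06,-1.24,0]
    - [-2.12,-2.48,0]
    - [-3.18,-3.72,0]
    - [-4.24,-4.96,0]
    - [-5.3,-6.2,0]
  turn: [0,0,0,0,0]
  jaw: [1,1,1,1,1]

```text
time: 2.3
position: [0.4884, -0.0149, 0.2231]
tool_rot: [0.417, 3.112, 0.002]
ft_force: [0.7, 1.2, 0.3]
grip_width: 0.996
```

Request:
move_arm:
  dp:
    - [-1.06,-1.24,0]
    - [-2.1,-2.48,0]
    - [-2.65,-3.13,0]
    - [-2.65,-3.13,0]
    - [-2.65,-3.13,0]
  turn: [-0.5,-1,-1.45,-1.45,-1.45]
  jaw: [1,1,1,1,1]

```text
time: 2.8
position: [0.5396, -0.1246, 0.2224]
tool_rot: [-0.223, -3.133, -0.0]
ft_force: [0.5, 0.9, 0.3]
grip_width: 1.001
```

```bash
python3 -c "
from h import *
plan((.54,-.127,.071),82)"
```

```text
t 2.8 pos [ 0.5396 -0.1246  0.2224] yaw_y 81.87 tilt [-0.03  0.01] F [0.51 0.89 0.27] j7 1.7 w 1.001
dp [-0.027 -0.077  5.046] turn -0.03
```

Request:
move_arm:
  dp:
    - [-0.02,-0.08,1.5]
    - [-0.02,-0.08,3.0]
    - [-0.02,-0.08,4.2]
    - [-0.02,-0.08,4.97]
    - [-0.02,-0.08,4.97]
  turn: [0,0,0,0,0]
  jaw: [1,1,1,1,1]

```text
time: 3.3
position: [0.5371, -0.1241, 0.0702]
tool_rot: [-0.216, -3.127, -0.002]
ft_force: [-0.4, -0.8, -0.1]
grip_width: 1.003
```

Request:
move_arm:
  dp:
    - [0,0,0]
    - [0,0,0]
    - [0,0,0]
    - [0,0,0]
    - [0,0,0]
  turn: [0,0,0,0,0]
  jaw: [0,-0.3,-0.5,-0.6,-0.6]
  grip_force: 15

```text
time: 3.8
position: [0.5405, -0.127, 0.0742]
tool_rot: [0.22, 3.133, 0.001]
ft_force: [0.3, 0.4, 0.1]
grip_width: 0.628
```

Request:
move_arm:
  dp:
    - [0,0,0]
    - [0,0,0]
    - [0,0,0]
    - [0,0,0]
    - [0,0,0]
  turn: [0,0,0,0,0]
  jaw: [-1,-1,-1,-1,-1]
  grip_force: 40

```text
time: 4.3
position: [0.5401, -0.1273, 0.0734]
tool_rot: [0.22, 3.134, -0.0]
ft_force: [0.1, -0.9, -0.3]
grip_width: 0.272
```

```bash
python3 -c "
from h import *
plan((.54,-.127,.071),82)"
```

```text
t 4.3 pos [ 0.5401 -0.1273  0.0734] yaw_y 81.96 tilt [ 0.   -0.01] F [ 0.1  -0.91 -0.31] j7 1.8 w 0.272
dp [0.003 0.008 0.081] turn -0.01
```

Request:
move_arm:
  dp:
    - [0,0,-0.8]
    - [0,0,-1.9]
    - [0,0,-3.2]
    - [0,0,-4.5]
    - [0,0,-5.5]
  turn: [0,0,0,0,0]
  jaw: [-1,-1,-1,-1,-1]

```text
time: 4.8
position: [0.5403, -0.1273, 0.2407]
tool_rot: [0.22, 3.132, 0.001]
ft_force: [0.3, -0.4, -0.6]
grip_width: 0.275
```

Request:
move_arm:
  dp:
    - [0,-1.4,-0.6]
    - [0,-2.8,-1.2]
    - [0,-4.2,-1.8]
    - [0,-4.2,-2]
    - [0,-4.2,-2]
  turn: [0,0,0,0,0]
  jaw: [-1,-1,-1,-1,-1]

```text
time: 5.3
position: [0.5222, -0.2533, 0.2992]
tool_rot: [0.225, 3.132, -0.0]
ft_force: [-0.8, 0.3, -0.5]
grip_width: 0.269
```

```bash
python3 - <<'E'
from h import *
plan((.54,-.127,.071),82)
im=ctrl.get_image("side"); save(im,"pics/blade.png")
s=ctrl.get_state()["position"]; tip=s-[0,0,.0654]; u,v=proj("side",[tip])[0]; print(u,v,proj("side",[tip+[0,0,.05]]))
u,v=int(u),int(v); c=im[v-45:v+30,u-50:u+50]; save(cv2.resize(c,(800,600),interpolation=cv2.INTER_CUBIC),"pics/bladec.png")
E
```

```text
t 5.3 pos [ 0.5222 -0.2533  0.2992] yaw_y 81.78 tilt [ 0.08 -0.01] F [-0.84  0.27 -0.51] j7 1.96 w 0.269
dp [0.026 4.251 7.607] turn -0.04
288.4029538438888 290.75930540232054 [[287.52111357 267.38467786]]
```

View pics/bladec.png

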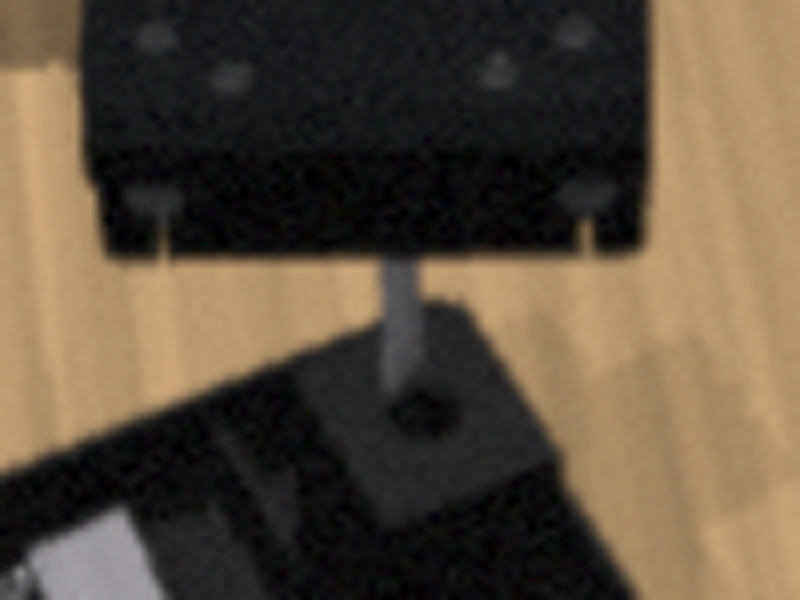

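Near the tray hole, the blade ends at crop (400,390), about side (288,291), matching the projection. Its lower edge drops to the left, so its width runs from (-x,-y) to (+x,+y). That is about 52° yaw, or tool_y − 30°. I'll verify this after the turn. Next is a sharper slot fix.

```bash
python3 - <<'E'
from h import *
c0=np.array([.4473,.2466,.102]); out=[]
for n in("top","side"):
    A=np.mean([ctrl.get_image(n).astype(np.float32) for _ in range(8)],0); np.save(f"pics/{n}avg.npy",A)
    A=A.astype(np.float32)
    m=proj(n,[c0])[0]; h=np.array([12,9]) if n=="top" else np.array([12,9])
    o=np.round(m-h).astype(int); S=33 if 0 else 16; 
    s=16; cr=A[o[1]:o[1]+18,o[0]:o[0]+25]; u=cv2.resize(cr,None,fx=s,fy=s,interpolation=cv2.INTER_CUBIC).clip(0,255)
    v=u.copy(); k=np.linspace(0,2*np.pi,40)
    def dr(P,col): 
        q=(proj(n,P)-o+.5)*s-.5; cv2.polylines(v,[np.round(q).astype(int)],False,col,1)
    dr(c0+np.c_[.009*np.cos(k),.009*np.sin(k),0*k],(0,255,0)); dr(c0-[0,0,.007]+np.c_[.01025*np.cos(k),.01025*np.sin(k),0*k],(255,0,0))
    out.append(np.hstack([u,v])); print(n,m,o)
im=np.vstack(out)[:600,:800]; save(im.astype(np.uint8),"pics/slot.png"); print(im.shape)
E
```

```text
top [136.030096  331.9856254] [124 323]
side [224.93873924 153.85078546] [213 145]
(576, 800, 3)
```

View pics/slot.png

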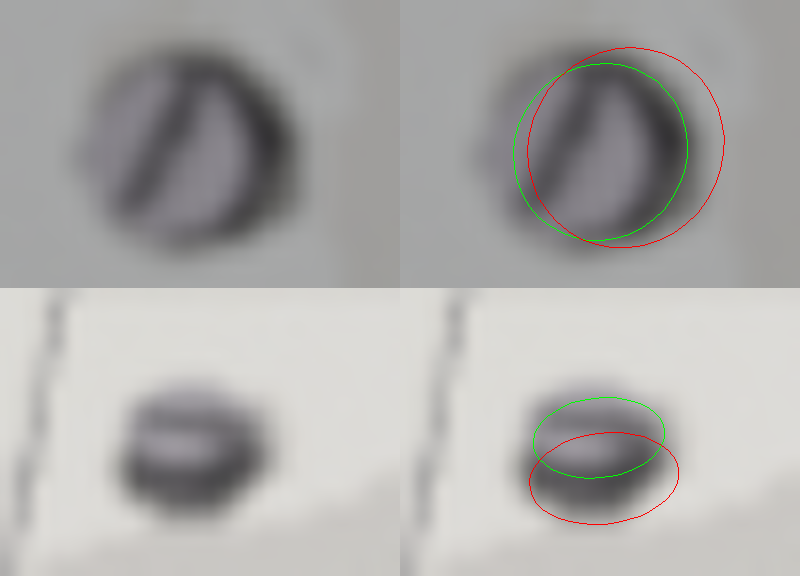

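```bash
python3 - <<'E'
from h import *
a=(133.9,331.8); b=(224.85,153.1)
print(tri(a,b),onz("top",[a],.102),onz("side",[b],.102))
P=(np.array([(128,205),(190,75)])+.5)/16-.5+[124,323]
S=onz("top",P,.102); d=S[1]-S[0]; print(S,S.mean(0),"yaw",np.arctan2(d[1],d[0]))
P=(np.array([(140,423-288),(255,418-288)])+.5)/16-.5+[213,145]
S=onz("side",P,.102); d=S[1]-S[0]; print(S,S.mean(0),"yaw",np.arctan2(d[1],d[0]))
C=np.array([(150,18),(735,120),(630,572),(48,465)])/5+[89.6,254.6]
print(onz("top",C,.095).mean(0))
plan((.4465,.2485,.27),4)
E
```

```text
(array([0.4473429 , 0.25049344, 0.10111622]), np.float64(0.0002681832975836599)) [[0.44753656 0.25014771 0.102     ]] [[0.44724073 0.24933573 0.102     ]]
[[0.4417205  0.25369425 0.102     ]
 [0.45502282 0.248135   0.102     ]] [0.44837166 0.25091463 0.102     ] yaw -0.3958548233646874
[[0.43949569 0.25111321 0.102     ]
 [0.45519546 0.2496206  0.102     ]] [0.44734557 0.2503669  0.102     ] yaw -0.09478698623253662
[0.47928399 0.19834923 0.095     ]
t 6.15 pos [ 0.5224 -0.2519  0.2985] yaw_y 81.96 tilt [0.01 0.  ] F [ 0.19  0.34 -0.12] j7 1.96 w 0.27
dp [ 4.84  16.161  0.95 ] turn 15.59
```

Request:
move_arm:
  dp:
    - [0.45,1.5,0.1]
    - [0.9,3,0.2]
    - [1.35,4.5,0.3]
    - [1.8,6,0.3]
    - [2.25,7.5,0.3]
  turn: [1.5,3,4.5,6,7.5]
  jaw: [-1,-1,-1,-1,-1]

```text
time: 6.65
position: [0.4922, -0.0513, 0.2897]
tool_rot: [-1.131, -2.931, -0.002]
ft_force: [0.9, 0.1, -2.3]
grip_width: 0.273
```

```bash
python3 -c "
from h import *
plan((.4474,.25,.25),9)"
```

```text
t 6.65 pos [ 0.4922 -0.0513  0.2897] yaw_y 47.78 tilt [0.02 0.06] F [ 0.95  0.14 -2.28] j7 0.85 w 0.273
dp [7.854 6.431 1.333] turn 7.76
```

Request:
move_arm:
  dp:
    - [1.1,0.9,0.2]
    - [2.2,1.8,0.4]
    - [3.3,2.7,0.6]
    - [4.4,3.6,0.8]
    - [5.5,4.5,1.0]
  turn: [1.5,3,4.5,6,7]
  jaw: [-1,-1,-1,-1,-1]

```text
time: 7.15
position: [0.4597, 0.1597, 0.2597]
tool_rot: [-1.959, -2.455, -0.002]
ft_force: [0.4, -0.0, -0.7]
grip_width: 0.272
```

Request:
move_arm:
  dp:
    - [0,0,0]
    - [0,0,0]
  turn: [0,0]
  jaw: [-1,-1]

```text
time: 7.35
position: [0.4598, 0.1587, 0.2594]
tool_rot: [-1.95, -2.463, 0.001]
ft_force: [0.9, -0.6, -1.7]
grip_width: 0.275
```

```bash
python3 -c "
from h import *
plan((.4474,.25,.20),9)"
```

```text
t 7.35 pos [0.4598 0.1587 0.2594] yaw_y 13.25 tilt [-0.04 -0.03] F [ 0.88 -0.56 -1.69] j7 -0.18 w 0.275
dp [3.057 0.296 1.98 ] turn 0.85
```

Request:
move_arm:
  dp:
    - [1,0.1,0.7]
    - [2,0.2,1.4]
    - [3.06,0.3,2.0]
    - [3.06,0.3,2.3]
    - [3.06,0.3,2.3]
  turn: [0.85,0.85,0.85,0.85,0.85]
  jaw: [-1,-1,-1,-1,-1]

```text
time: 7.85
position: [0.4479, 0.248, 0.1895]
tool_rot: [-2.044, -2.385, 0.005]
ft_force: [-0.1, -0.8, -0.5]
grip_width: 0.273
```

```bash
python3 - <<'E'
from h import *
plan((.4474,.25,.17),9)
s=ctrl.get_state()["position"]; tip=s-[0,0,.0654]; out=[]
d=np.array([np.cos(-.36),np.sin(-.36),0])
for n in("top","side"):
    A=np.mean([ctrl.get_image(n).astype(np.float32) for _ in range(4)],0).astype(np.float32)
    m=proj(n,[tip])[0]; o=np.round(m-[16,15]).astype(int); s_=12
    u=cv2.resize(A[o[1]:o[1]+25,o[0]:o[0]+33],None,fx=s_,fy=s_,interpolation=cv2.INTER_CUBIC).clip(0,255); v=u.copy()
    def dr(P,c): cv2.polylines(v,[np.round((proj(n,P)-o+.5)*s_-.5).astype(int)],False,c,1)
    dr([tip-.005*d,tip+.005*d],(255,0,0)); dr([tip,tip+[0,0,.03]],(255,0,0))
    k=np.linspace(0,6.283,40); dr(np.array([.4474,.25,.102])+np.c_[.009*np.cos(k),.009*np.sin(k),0*k],(0,255,0))
    out.append(np.hstack([u,v])); print(n,m,o)
im=np.vstack(out); print(im.shape); save(im.astype(np.uint8),"pics/hov.png")
E
```

```text
t 7.85 pos [0.4479 0.248  0.1895] yaw_y 8.81 tilt [-0.12 -0.12] F [-0.14 -0.82 -0.52] j7 -0.39 w 0.273
dp [ 0.069 -0.003  0.649] turn -0.04
top [129.95432669 332.46522108] [114 317]
side [224.12943308 145.29496801] [208 130]
(600, 792, 3)
```

View pics/hov.png

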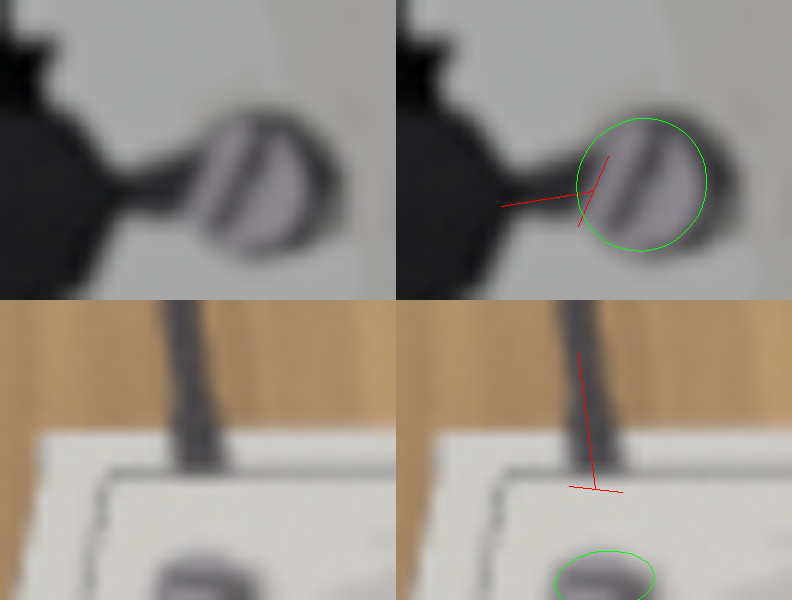

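The hover picture shows the blade over the slot in both views: top tip at crop (190,180), slot (240,185), green circle on the head face. In the side view the blade appears full width, so the 30° offset is confirmed and it's parallel to the slot. Now I'll re-read the state and descend gently.

```bash
python3 -c "
from h import *
plan((.4474,.2498,.17),9)"
```

```text
t 8.25 pos [0.4486 0.2492 0.1915] yaw_y 8.78 tilt [0.04 0.08] F [-0.03  0.74 -1.41] j7 -0.39 w 0.27
dp [ 0.024 -0.037  0.717] turn -0.04
```

Request:
move_arm:
  dp:
    - [0.02,-0.04,0.3]
    - [0.02,-0.04,0.5]
    - [0.02,-0.04,0.72]
    - [0.02,-0.04,0.72]
  turn: [0,0,0,0]
  jaw: [-1,-1,-1,-1]

```text
time: 8.65
position: [0.4459, 0.2496, 0.1677]
tool_rot: [-2.043, -2.385, 0.004]
ft_force: [-0.3, -0.1, -1.6]
grip_width: 0.275
```

Request:
move_arm:
  dp:
    - [0,0,0.03]
    - [0,0,0.06]
    - [0,0,0.06]
  turn: [0,0,0]
  jaw: [-1,-1,-1]

```text
time: 8.95
position: [0.4469, 0.2501, 0.1675]
tool_rot: [-2.043, -2.386, -0.001]
ft_force: [-0.3, 0.4, -0.9]
grip_width: 0.272
```

Request:
move_arm:
  dp:
    - [0,0,0.03]
    - [0,0,0.06]
    - [0,0,0.06]
  turn: [0,0,0]
  jaw: [-1,-1,-1]

```text
time: 9.25
position: [0.4467, 0.25, 0.1655]
tool_rot: [-2.043, -2.386, -0.0]
ft_force: [0.3, 0.4, -1.3]
grip_width: 0.268
```

Request:
move_arm:
  dp:
    - [0,0,0.03]
    - [0,0,0.06]
    - [0,0,0.06]
  turn: [0,0,0]
  jaw: [-1,-1,-1]

```text
time: 9.55
position: [0.4467, 0.25, 0.1636]
tool_rot: [-2.043, -2.385, 0.0]
ft_force: [-0.5, 0.5, -1.6]
grip_width: 0.269
```

Request:
move_arm:
  dp:
    - [0,0,0.03]
    - [0,0,0.03]
    - [0,0,0.03]
  turn: [0,0,0]
  jaw: [-1,-1,-1]

```text
time: 9.85
position: [0.4468, 0.2501, 0.1632]
tool_rot: [-2.043, -2.385, -0.001]
ft_force: [-0.9, -1.4, 1.3]
grip_width: 0.271
```

Request:
move_arm:
  dp:
    - [0,0,0.03]
    - [0,0,0.03]
    - [0,0,0.03]
  turn: [0,0,0]
  jaw: [-1,-1,-1]

```text
time: 10.15
position: [0.4468, 0.2501, 0.1621]
tool_rot: [-2.043, -2.386, -0.001]
ft_force: [-1.8, -0.8, 2.3]
grip_width: 0.272
```

Request:
move_arm:
  dp:
    - [0,0,0.03]
    - [0,0,0.03]
    - [0,0,0.03]
  turn: [0,0,0]
  jaw: [-1,-1,-1]

```text
time: 10.45
position: [0.4468, 0.2501, 0.1611]
tool_rot: [-2.043, -2.386, -0.001]
ft_force: [-0.2, 0.4, 1.9]
grip_width: 0.274
```

```bash
cat > view.py <<'E'
from h import *; import sys
f=sys.argv[1]; p=np.array(ctrl.get_state()["position"]); out=[]
for n in("top","side"):
    A=np.mean([ctrl.get_image(n).astype(np.float32) for _ in range(4)],0).astype(np.float32)
    m=proj(n,[[.4474,.25,.102]])[0]; o=np.round(m-[16,12]).astype(int)
    out.append(cv2.resize(A[o[1]:o[1]+22,o[0]:o[0]+33],None,fx=13,fy=13,interpolation=cv2.INTER_CUBIC).clip(0,255)); print(n,m,o)
save(np.vstack(out).astype(np.uint8),f)
plan((.4474,.25,.17),9)
E
python3 view.py pics/in.png
```

```text
top [133.98369855 331.88574601] [118 320]
side [224.90765807 152.91008849] [209 141]
t 10.85 pos [0.4468 0.2501 0.1611] yaw_y 8.84 tilt [-0.01  0.04] F [-0.17 -0.88  2.43] j7 -0.39 w 0.271
dp [-0.007  0.019 -0.296] turn -0.03
```

View pics/in.png

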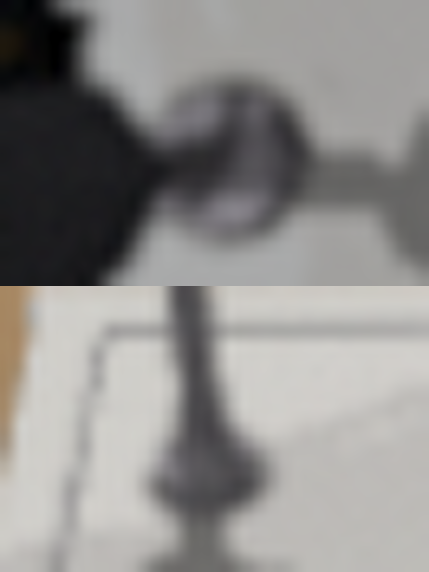

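The blade merges into the head at (205,165) top / (205,460) side. Contact came at TCP z 0.1634, exactly the slot-floor height predicted, and about 3 N is the spring preload. I'll push down in small steps.

Request:
move_arm:
  dp:
    - [0.01,0,0.02]
    - [0.01,0,0.04]
    - [0.01,0,0.04]
  turn: [0,0,0]
  jaw: [-1,-1,-1]

```text
time: 11.15
position: [0.4468, 0.2502, 0.1598]
tool_rot: [-2.044, -2.386, -0.0]
ft_force: [-0.5, -0.8, 1.6]
grip_width: 0.273
```

Request:
move_arm:
  dp:
    - [0,0,0.02]
    - [0,0,0.02]
    - [0,0,0.02]
  turn: [0,0,0]
  jaw: [-1,-1,-1]

```text
time: 11.45
position: [0.4468, 0.2503, 0.1593]
tool_rot: [-2.043, -2.386, -0.0]
ft_force: [0.9, -1.8, 2.5]
grip_width: 0.272
```

Request:
move_arm:
  dp:
    - [0,0,0.02]
    - [0,0,0.02]
    - [0,0,0.02]
  turn: [0,0,0]
  jaw: [-1,-1,-1]

```text
time: 11.75
position: [0.4468, 0.2502, 0.1587]
tool_rot: [-2.043, -2.386, -0.0]
ft_force: [-0.3, -1.2, 3.6]
grip_width: 0.271
```

Request:
move_arm:
  dp:
    - [0,0,0.02]
    - [0,0,0.02]
    - [0,0,0.02]
  turn: [0,0,0]
  jaw: [-1,-1,-1]

```text
time: 12.05
position: [0.4468, 0.2503, 0.1581]
tool_rot: [-2.043, -2.386, -0.0]
ft_force: [-1.0, -2.3, 2.9]
grip_width: 0.275
```

Request:
move_arm:
  dp:
    - [0,0,0.02]
    - [0,0,0.02]
    - [0,0,0.02]
  turn: [0,0,0]
  jaw: [-1,-1,-1]

```text
time: 12.35
position: [0.4468, 0.2503, 0.1575]
tool_rot: [-2.043, -2.386, -0.0]
ft_force: [-0.7, -1.5, 2.8]
grip_width: 0.269
```

Request:
move_arm:
  dp:
    - [0,0,0.02]
    - [0,0,0.02]
    - [0,0,0.02]
  turn: [0,0,0]
  jaw: [-1,-1,-1]

```text
time: 12.65
position: [0.4468, 0.2503, 0.1569]
tool_rot: [-2.043, -2.386, -0.0]
ft_force: [0.2, -1.9, 3.4]
grip_width: 0.27
```

Request:
move_arm:
  dp:
    - [0,0,0.02]
    - [0,0,0.02]
    - [0,0,0.02]
  turn: [0,0,0]
  jaw: [-1,-1,-1]

```text
time: 12.95
position: [0.4468, 0.2503, 0.1563]
tool_rot: [-2.043, -2.386, -0.0]
ft_force: [0.3, -1.7, 3.3]
grip_width: 0.273
```

Request:
move_arm:
  dp:
    - [0,0,0.02]
    - [0,0,0.02]
    - [0,0,0.02]
  turn: [0,0,0]
  jaw: [-1,-1,-1]

```text
time: 13.25
position: [0.4468, 0.2503, 0.1557]
tool_rot: [-2.043, -2.386, -0.0]
ft_force: [0.2, -1.3, 3.2]
grip_width: 0.272
```

Request:
move_arm:
  dp:
    - [0,0,0.02]
    - [0,0,0.02]
    - [0,0,0.02]
  turn: [0,0,0]
  jaw: [-1,-1,-1]

```text
time: 13.55
position: [0.4467, 0.2504, 0.1551]
tool_rot: [-2.043, -2.386, -0.001]
ft_force: [0.5, -2.0, 4.0]
grip_width: 0.271
```

Request:
move_arm:
  dp:
    - [0,0,0.02]
    - [0,0,0.02]
    - [0,0,0.02]
  turn: [0,0,0]
  jaw: [-1,-1,-1]

```text
time: 13.85
position: [0.4468, 0.2504, 0.1548]
tool_rot: [-2.043, -2.386, -0.001]
ft_force: [-0.8, -2.3, 5.1]
grip_width: 0.273
```

Request:
move_arm:
  dp:
    - [0,0,0.01]
    - [0,0,0.01]
    - [0,0,0.01]
  turn: [0,0,0]
  jaw: [-1,-1,-1]

```text
time: 14.15
position: [0.4468, 0.2504, 0.1547]
tool_rot: [-2.043, -2.386, -0.001]
ft_force: [-1.1, -3.1, 6.9]
grip_width: 0.273
```

Request:
move_arm:
  dp:
    - [0,0,0.01]
    - [0,0,0.01]
    - [0,0,0.01]
  turn: [0,0,0]
  jaw: [-1,-1,-1]

```text
time: 14.45
position: [0.4468, 0.2504, 0.1546]
tool_rot: [-2.043, -2.385, -0.001]
ft_force: [-1.3, -3.4, 8.0]
grip_width: 0.27
```

```bash
python3 -c "
from h import *
plan((.4474,.25,.1548),9)
print(ctrl.get_state()['torque'])"
```

```text
t 14.45 pos [0.4468 0.2504 0.1546] yaw_y 8.83 tilt [-0.01  0.05] F [-1.31 -3.39  8.01] j7 -0.38 w 0.27
dp [-0.015  0.016 -0.007] turn -0.03
[-1.03678862  0.34355311 -0.07903843]
```

Request:
move_arm:
  dp:
    - [-0.02,0,-0.01]
    - [-0.02,0,-0.01]
    - [-0.02,0,-0.01]
    - [-0.02,0,-0.01]
  turn: [0,0.6,1.2,1.2]
  jaw: [-1,-1,-1,-1]

```text
time: 14.85
position: [0.4468, 0.2504, 0.1547]
tool_rot: [-2.166, -2.274, -0.002]
ft_force: [-0.8, -1.9, 5.8]
grip_width: 0.269
```

Request:
move_arm:
  dp:
    - [0,0,0]
    - [0,0,0]
    - [0,0,0]
    - [0,0,0]
  turn: [0.5,1.0,1.5,1.5]
  jaw: [-1,-1,-1,-1]

```text
time: 15.25
position: [0.4468, 0.2504, 0.1547]
tool_rot: [-2.31, -2.128, -0.002]
ft_force: [-0.4, -2.1, 6.5]
grip_width: 0.271
```

```bash
python3 -c "
from h import *
plan((.4474,.25,.1548),-71)
print(ctrl.get_state()['torque'])"
```

```text
t 15.25 pos [0.4468 0.2504 0.1547] yaw_y -4.69 tilt [-0.    0.09] F [-0.36 -2.11  6.52] j7 -0.62 w 0.271
dp [-0.01   0.019 -0.004] turn 13.26
[-0.66940602  0.20526092  0.02554607]
```

Request:
move_arm:
  dp:
    - [0,0,0]
    - [0,0,0]
    - [0,0,0]
    - [0,0,0]
  turn: [0.7,1.4,2.0,2.0]
  jaw: [-1,-1,-1,-1]

```text
time: 15.65
position: [0.4468, 0.2503, 0.1547]
tool_rot: [-2.486, -1.918, -0.001]
ft_force: [-0.3, -1.8, 6.6]
grip_width: 0.277
```

```bash
python3 -c "
from h import *
plan((.4474,.25,.1548),-71)
print(ctrl.get_state()['torque'])"
```

```text
t 15.65 pos [0.4468 0.2503 0.1547] yaw_y -14.71 tilt [-0.01  0.09] F [-0.32 -1.84  6.61] j7 -0.79 w 0.277
dp [-0.005  0.021 -0.003] turn 11.26
[-0.68712629  0.2623546   0.09185174]
```

Request:
move_arm:
  dp:
    - [0,0,0]
    - [0,0,0]
    - [0,0,0]
  turn: [0.5,1,1]
  jaw: [-1,-1,-1]

```text
time: 15.95
position: [0.4468, 0.2503, 0.1547]
tool_rot: [-2.568, -1.808, -0.001]
ft_force: [-1.3, -2.5, 5.7]
grip_width: 0.273
```

```bash
python3 -c "
from h import *
for i in range(6):
    ctrl.get_image('side'); s=ctrl.get_state(); print(s['torque'].round(3),s['ft_force'].round(2),round(float(s['grip_width']),3))
"; python3 view.py pics/turn.png
```

```text
[-0.719  0.232  0.062] [ 0.13 -3.    6.83] 0.272
[-0.703  0.279 -0.043] [-0.95 -1.29  6.17] 0.273
[-0.721  0.311  0.004] [-1.07 -1.47  5.97] 0.272
[-0.693  0.277 -0.027] [-0.   -2.48  7.07] 0.27
[-0.712  0.27   0.012] [-1.43 -1.54  5.95] 0.279
[-0.666  0.279  0.009] [-0.3  -2.23  6.31] 0.276
top [133.98369855 331.88574601] [118 320]
side [224.90765807 152.91008849] [209 141]
t 16.65 pos [0.4468 0.2503 0.1547] yaw_y -19.64 tilt [-0.01  0.09] F [-1.03 -2.67  6.41] j7 -0.88 w 0.275
dp [-0.002  0.021 -0.51 ] turn -5.73
```

View pics/turn.png

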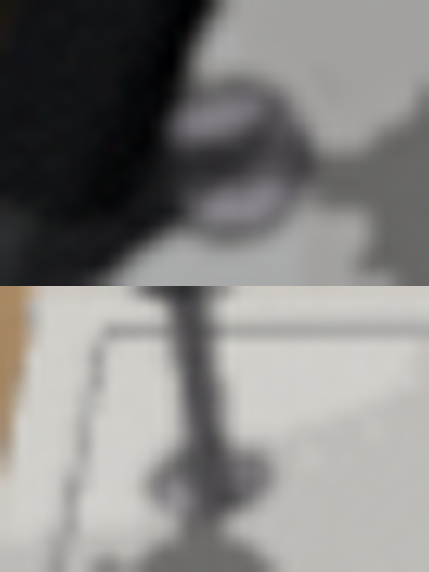

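Torque is about 0. The picture shows the slot turned with the blade: the dark band now runs from (190,165) to (270,130) in the top crop, and the head has sunk. I'll go on turning.

Request:
move_arm:
  dp:
    - [0,0,0]
    - [0,0,0]
    - [0,0,0]
    - [0,0,0]
    - [0,0,0]
  turn: [0.8,1.6,2.4,3.2,3.2]
  jaw: [-1,-1,-1,-1,-1]

```text
time: 17.15
position: [0.4467, 0.2502, 0.1547]
tool_rot: [-2.795, -1.432, -0.0]
ft_force: [-1.4, -2.3, 6.6]
grip_width: 0.271
```

Request:
move_arm:
  dp:
    - [0,0,0]
    - [0,0,0]
    - [0,0,0]
    - [0,0,0]
    - [0,0,0]
  turn: [0.8,1.6,2.4,3.2,3.2]
  jaw: [-1,-1,-1,-1,-1]

```text
time: 17.65
position: [0.4467, 0.2503, 0.1547]
tool_rot: [-2.967, -1.029, 0.0]
ft_force: [-1.4, -2.7, 6.1]
grip_width: 0.273
```

```bash
python3 -c "
from h import *
plan((.4474,.25,.1548),-71)
for i in range(4):
    ctrl.get_image('side'); s=ctrl.get_state(); print(s['torque'].round(3),s['ft_force'].round(2),round(float(s['grip_width']),3))
"
```

```text
t 17.65 pos [0.4467 0.2503 0.1547] yaw_y -51.73 tilt [-0.03  0.08] F [-1.35 -2.66  6.08] j7 -1.44 w 0.273
dp [ 0.014  0.022 -0.005] turn 3.85
[-0.696  0.44  -0.028] [-1.25 -2.68  6.05] 0.276
[-0.72   0.327  0.021] [-1.72 -2.53  6.84] 0.274
[-0.698  0.452  0.021] [-1.46 -2.46  5.89] 0.272
[-0.722  0.337  0.042] [-1.07 -1.92  6.89] 0.271
```

Request:
move_arm:
  dp:
    - [0,0,0]
    - [0,0,0]
    - [0,0,0]
    - [0,0,0]
    - [0,0,0]
  turn: [0.8,1.6,2.4,3.2,3.2]
  jaw: [-1,-1,-1,-1,-1]

```text
time: 18.35
position: [0.4467, 0.2502, 0.1547]
tool_rot: [-3.081, -0.606, 0.0]
ft_force: [-0.6, -2.4, 6.3]
grip_width: 0.272
```

Request:
move_arm:
  dp:
    - [0,0,0]
    - [0,0,0]
    - [0,0,0]
    - [0,0,0]
  turn: [0.5,1.0,1.2,1.2]
  jaw: [-1,-1,-1,-1]

```text
time: 18.75
position: [0.4467, 0.2502, 0.1547]
tool_rot: [-3.108, -0.446, 0.0]
ft_force: [-1.3, -2.1, 6.5]
grip_width: 0.272
```

```bash
python3 -c "
from h import *
plan((.4474,.25,.1548),-71)
for i in range(4):
    ctrl.get_image('side'); s=ctrl.get_state(); print(s['torque'].round(3),s['ft_force'].round(2),round(float(s['grip_width']),3))
"
```

```text
t 18.75 pos [0.4467 0.2502 0.1547] yaw_y -73.67 tilt [-0.03  0.08] F [-1.3  -2.15  6.5 ] j7 -1.82 w 0.272
dp [ 0.02   0.014 -0.004] turn -0.53
[-0.729  0.353  0.073] [ 0.05 -2.78  5.96] 0.274
[-0.768  0.388 -0.022] [-0.54 -3.08  5.55] 0.27
[-0.774  0.392  0.015] [-0.35 -2.17  6.1 ] 0.271
[-0.713  0.442 -0.019] [-0.48 -2.07  6.54] 0.275
```

Request:
move_arm:
  dp:
    - [0,0,-0.03]
    - [0,0,-0.06]
    - [0,0,-0.09]
    - [0,0,-0.12]
    - [0,0,-0.12]
  turn: [0,0,0,0,0]
  jaw: [-1,-1,-1,-1,-1]

```text
time: 19.45
position: [0.4465, 0.2501, 0.1572]
tool_rot: [-3.109, -0.447, 0.001]
ft_force: [-0.0, -0.5, -1.4]
grip_width: 0.275
```

```bash
python3 -c "
from h import *
plan((.4474,.25,.1548),-71)
for i in range(4):
    ctrl.get_image('side'); s=ctrl.get_state(); print(s['position'][2].round(4),s['torque'].round(3),s['ft_force'].round(2),round(float(s['grip_width']),3))
"
```

```text
t 19.45 pos [0.4465 0.2501 0.1572] yaw_y -73.65 tilt [-0.05  0.04] F [-0.03 -0.52 -1.37] j7 -1.82 w 0.275
dp [0.028 0.011 0.081] turn -0.53
0.1573 [ 0.019 -0.005  0.02 ] [ 0.03 -0.22 -2.17] 0.276
0.1573 [-0.012  0.017 -0.034] [ 0.75 -0.23 -2.24] 0.275
0.1574 [0.002 0.062 0.049] [ 0.48 -0.53 -0.51] 0.269
0.1574 [ 0.03   0.148 -0.009] [ 0.43  0.08 -2.16] 0.273
```

The force dropped to the free-hanging level after 2.6 mm of lift, so the screw holds in its detent. I'll retract and look.

Request:
move_arm:
  dp:
    - [0,0,-0.2]
    - [0,0,-0.6]
    - [0,0,-1.4]
    - [0,0,-2.5]
    - [0,0,-3.2]
  turn: [0,0,0,0,0]
  jaw: [-1,-1,-1,-1,-1]

```text
time: 20.15
position: [0.4476, 0.2501, 0.2572]
tool_rot: [-3.107, -0.446, -0.004]
ft_force: [0.5, -0.1, -1.0]
grip_width: 0.275
```

```bash
python3 -c "
from h import *
plan((.54,-.127,.25),-36)"
```

```text
t 20.15 pos [0.4476 0.2501 0.2572] yaw_y -73.67 tilt [0.13 0.16] F [ 0.52 -0.15 -0.99] j7 -1.84 w 0.275
dp [-0.578 12.93   0.212] turn -7.53
```

Request:
move_arm:
  dp:
    - [0,1.5,0]
    - [0,3,0]
    - [-0.1,4.5,0]
    - [-0.2,6,0]
    - [-0.3,7.5,0]
  turn: [0,0,0,0,0]
  jaw: [-1,-1,-1,-1,-1]

```text
time: 20.65
position: [0.5018, 0.0295, 0.255]
tool_rot: [-3.108, -0.446, -0.002]
ft_force: [0.6, 0.3, -0.7]
grip_width: 0.273
```

```bash
python3 view.py pics/locked.png; python3 - <<'E'
from h import *
print("side hole",onz("side",[((425.5)/8-.5+238,(412.5)/8-.5+245)],.058))
out=[]
c0=np.array([.540,-.1275,.058])
for n in("top","side"):
    A=np.mean([ctrl.get_image(n).astype(np.float32) for _ in range(4)],0).astype(np.float32)
    m=proj(n,[c0])[0]; o=np.round(m-[20,14]).astype(int)
    u=cv2.resize(A[o[1]:o[1]+28,o[0]:o[0]+40],None,fx=10,fy=10,interpolation=cv2.INTER_CUBIC).clip(0,255); u=(u*2.5).clip(0,255)
    v=u.copy(); k=np.linspace(0,6.283,40); cv2.polylines(v,[np.round((proj(n,c0+np.c_[.007*np.cos(k),.007*np.sin(k),0*k])-o+.5)*10-.5).astype(int)],False,(0,255,0),1)
    out.append(np.hstack([u,v])); print(n,m,o)
a=np.vstack(out); b=cv2.imread("pics/locked.png")
save(a.astype(np.uint8),"pics/hole.png")
# merge: shrink both into one picture
z=np.zeros((600,800,3),np.uint8); h=cv2.resize(a.astype(np.uint8)[:,:,::-1],(520,364)); z[:364,280:800]=h; l=cv2.resize(b,(275,int(572*275/429))); z[:l.shape[0],:275]=l; cv2.imwrite("pics/both.png",z)
plan((.54,-.1273,.20),-98)
E
```

```text
top [133.98369855 331.88574601] [118 320]
side [224.90765807 152.91008849] [209 141]
t 21.05 pos [0.5013 0.0331 0.2538] yaw_y -73.48 tilt [-0.03  0.06] F [ 0.29  0.78 -1.17] j7 -1.41 w 0.273
dp [ 0.334 -7.44   2.801] turn -16.5
side hole [[ 0.5395586  -0.12789692  0.058     ]]
top [360.98794551 280.57812261] [341 267]
side [290.90127785 295.85700316] [271 282]
t 21.45 pos [0.5015 0.0314 0.2536] yaw_y -73.64 tilt [-0.02  0.03] F [ 0.28  0.55 -1.26] j7 -1.41 w 0.272
dp [-0.258  5.44   1.784] turn 4.87
```

View pics/both.png

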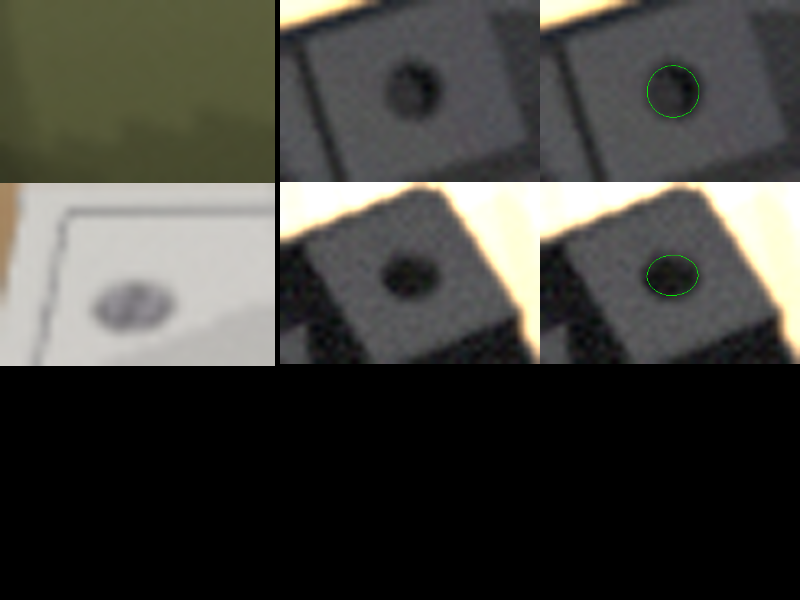

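Side view: the head has sunk flush at (135,305) and its slot is turned, so it's locked. The hole matches the green circle at (0.540,-0.1275) in both views. Now I'll go over the socket.

Request:
move_arm:
  dp:
    - [-0.1,1.4,0.2]
    - [-0.1,2.8,0.4]
    - [-0.2,4.2,0.6]
    - [-0.26,5.44,0.8]
    - [-0.26,5.44,1]
  turn: [1,2,3,4,4.87]
  jaw: [-1,-1,-1,-1,-1]

```text
time: 21.95
position: [0.5397, -0.1347, 0.2237]
tool_rot: [3.129, -0.239, 0.001]
ft_force: [0.3, 0.2, -0.5]
grip_width: 0.274
```

Request:
move_arm:
  dp:
    - [0,0,0.6]
    - [0,0,0.9]
    - [0,0,1.6]
    - [0,0,2.0]
    - [0,0,2.0]
  turn: [0,0,0,0,0]
  jaw: [-1,-1,-1,-1,-1]

```text
time: 22.45
position: [0.5386, -0.1268, 0.1618]
tool_rot: [-3.134, 0.218, 0.006]
ft_force: [-1.2, 0.7, -1.2]
grip_width: 0.275
```

```bash
python3 - <<'E'
from h import *
out=[]
for n in("top","side"):
    A=np.mean([ctrl.get_image(n).astype(np.float32) for _ in range(4)],0).astype(np.float32)
    p=np.array(ctrl.get_state()["position"]); tip=p-[0,0,.0654]; c0=np.array([.540,-.1275,.058])
    m=proj(n,[c0])[0]; o=np.round(m-[20,25]).astype(int)
    u=cv2.resize(A[o[1]:o[1]+39,o[0]:o[0]+40],None,fx=10,fy=10,interpolation=cv2.INTER_CUBIC).clip(0,255)*2; u=u.clip(0,255)
    dr=lambda P,c:cv2.polylines(u,[np.round((proj(n,P)-o+.5)*10-.5).astype(int)],False,c,1)
    k=np.linspace(0,6.283,40); dr(c0+np.c_[.007*np.cos(k),.007*np.sin(k),0*k],(0,255,0)); dr([tip,tip+[0,0,.04]],(255,0,0))
    out.append(u)
save(np.hstack(out).astype(np.uint8),"pics/sock.png"); plan((.54,-.1275,.0734),-98)
E
```

```text
t 22.85 pos [ 0.5403 -0.1275  0.1642] yaw_y -98.0 tilt [0.05 0.04] F [-0.39 -0.21 -1.58] j7 -1.4 w 0.272
dp [-0.013  0.004  3.026] turn -0.0
```

View pics/sock.png

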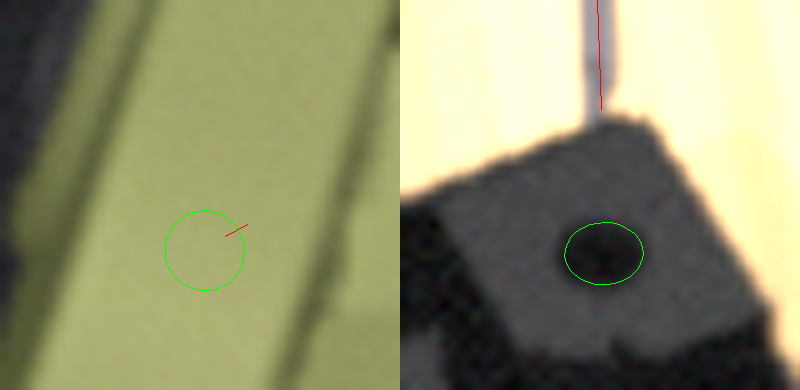

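Request:
move_arm:
  dp:
    - [-0.02,0,0.4]
    - [-0.02,0,0.8]
    - [-0.02,0,1.2]
    - [-0.02,0,1.5]
    - [-0.02,0,1.6]
  turn: [0,0,0,0,0]
  jaw: [-1,-1,-1,-1,-1]

```text
time: 23.35
position: [0.5382, -0.1272, 0.1137]
tool_rot: [-3.134, 0.22, 0.005]
ft_force: [-0.6, -0.3, -1.6]
grip_width: 0.273
```

```bash
python3 -c "
from h import *
ctrl.get_image('side');plan((.54,-.1275,.0734),-98)"
```

```text
t 23.4 pos [ 0.5384 -0.1273  0.114 ] yaw_y -98.01 tilt [-0.16  0.02] F [-0.11  0.5  -1.64] j7 -1.36 w 0.269
dp [0.057 0.    1.352] turn -0.0
```

Request:
move_arm:
  dp:
    - [0.04,0,0.3]
    - [0.04,0,0.6]
    - [0.04,0,0.9]
    - [0.04,0,1.15]
    - [0.04,0,1.15]
  turn: [0,0,0,0,0]
  jaw: [-1,-1,-1,-1,-1]

```text
time: 23.9
position: [0.5395, -0.1273, 0.0796]
tool_rot: [-3.133, 0.219, 0.004]
ft_force: [0.0, 0.2, -0.4]
grip_width: 0.27
```

Request:
move_arm:
  dp:
    - [0,0,0.05]
    - [0,0,0.1]
    - [0,0,0.1]
  turn: [0,0,0]
  jaw: [-1,-1,-1]

```text
time: 24.2
position: [0.5406, -0.1275, 0.0782]
tool_rot: [-3.133, 0.219, 0.0]
ft_force: [-0.9, 0.6, -1.3]
grip_width: 0.271
```

```bash
python3 -c "
from h import *
ctrl.get_image('side');plan((.54,-.1275,.0734),-98)"
```

```text
t 24.25 pos [ 0.5406 -0.1275  0.0782] yaw_y -98.01 tilt [0.   0.04] F [-0.48  0.04 -0.61] j7 -1.33 w 0.272
dp [-0.021  0.002  0.16 ] turn -0.0
```

Request:
move_arm:
  dp:
    - [-0.01,0,0.05]
    - [-0.01,0,0.1]
    - [-0.01,0,0.13]
    - [-0.01,0,0.13]
  turn: [0,0,0,0]
  jaw: [-1,-1,-1,-1]

```text
time: 24.65
position: [0.54, -0.1274, 0.074]
tool_rot: [-3.133, 0.219, 0.001]
ft_force: [-0.2, 0.1, -0.6]
grip_width: 0.268
```

Request:
move_arm:
  dp:
    - [0,0,0.02]
    - [0,0,0.04]
    - [0,0,0.04]
  turn: [0,0,0]
  jaw: [-1,-1,-1]

```text
time: 24.95
position: [0.5402, -0.1275, 0.0734]
tool_rot: [-3.133, 0.219, 0.001]
ft_force: [-2.2, 0.2, 3.9]
grip_width: 0.271
```

Request:
move_arm:
  dp:
    - [0,0,0.02]
    - [0,0,0.02]
    - [0,0,0.02]
  turn: [0,0,0]
  jaw: [-1,-1,-1]

```text
time: 25.25
position: [0.5403, -0.1275, 0.0734]
tool_rot: [-3.133, 0.219, 0.001]
ft_force: [-3.3, 1.7, 8.5]
grip_width: 0.27
```

Seated at exactly the original height. Releasing.

Request:
move_arm:
  dp:
    - [0,0,-0.03]
    - [0,0,-0.03]
    - [0,0,-0.03]
    - [0,0,-0.03]
    - [0,0,-0.03]
  turn: [0,0,0,0,0]
  jaw: [-1,-0.3,0,0.5,1]

```text
time: 25.75
position: [0.5402, -0.1275, 0.0731]
tool_rot: [-3.133, 0.219, 0.001]
ft_force: [-0.2, 0.3, 0.7]
grip_width: 0.531
```

Request:
move_arm:
  dp:
    - [0,0,0]
    - [0,0,0]
    - [0,0,0]
    - [0,0,0]
    - [0,0,-0.2]
  turn: [0,0,0,0,0]
  jaw: [1,1,1,1,1]

```text
time: 26.25
position: [0.5395, -0.1273, 0.0788]
tool_rot: [-3.133, 0.219, 0.003]
ft_force: [0.3, 0.4, -0.3]
grip_width: 0.963
```

Request:
move_arm:
  dp:
    - [0,0,-0.5]
    - [0,0,-1.5]
    - [0,0,-2.8]
    - [0,0,-4.2]
    - [0,0,-5.4]
  turn: [0,0,0,0,0]
  jaw: [1,1,1,1,1]

```text
time: 26.75
position: [0.5405, -0.1281, 0.2449]
tool_rot: [-3.133, 0.221, -0.004]
ft_force: [0.3, 0.1, 0.6]
grip_width: 1.003
```

Request:
move_arm:
  dp:
    - [0,1.4,-0.5]
    - [0,2.8,-0.5]
    - [0,4.2,-0.5]
    - [0,5,-0.5]
    - [0,5,-0.5]
  turn: [0,0,0,0,0]
  jaw: [1,1,1,1,1]

```text
time: 27.25
position: [0.5172, -0.2815, 0.2579]
tool_rot: [3.131, -0.232, 0.001]
ft_force: [0.0, -0.1, 0.3]
grip_width: 1.001
```

```bash
python3 - <<'E'
from h import *
plan((.54,-.1275,.0734),-98)
T=ctrl.get_image("top"); S=ctrl.get_image("side"); save(S,"pics/side9.png"); save(T,"pics/top9.png")
r=lambda a,w:cv2.resize(a,w,interpolation=cv2.INTER_CUBIC)
z=np.zeros((600,800,3),np.uint8)
z[:300,:400]=r(T[318:345,116:152],(400,300)); z[:300,400:]=r(S[141:168,207:243],(400,300))
z[300:,:400]=r(T[250:370,310:470],(400,300)); z[300:,400:]=r(S[250:370,210:370],(400,300))
save(z,"pics/final.png")
o=cv2.imread("pics/side0.png")[:,:,::-1]; d=np.abs(S.astype(int)-o).max(2); print("changed px clips region", (d[305:350,235:270]>40).sum(),"driver",(d[265:305,282:300]>40).sum(),"vase/box",(d[165:230,360:402]>40).sum(),(d[265:345,388:452]>40).sum())
E
```

```text
t 27.25 pos [ 0.5172 -0.2815  0.2579] yaw_y -98.47 tilt [ 0.04 -0.14] F [ 0.04 -0.12  0.29] j7 -1.11 w 1.001
dp [-0.01  -5.203  6.137] turn -0.09
changed px clips region 52 driver 104 vase/box 0 1
```

View pics/final.png

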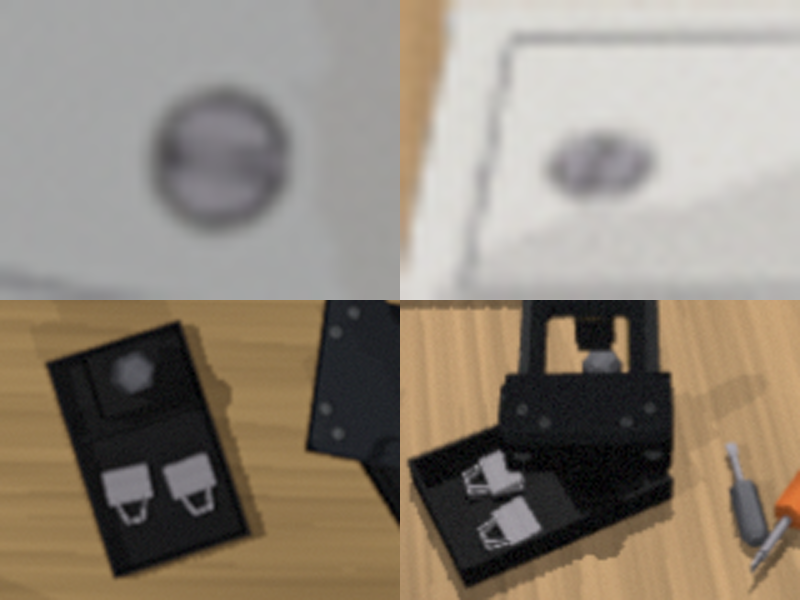

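The screw head is sunk flush, the slot is now nearly crosswise, the driver stands in its socket and the clips sit as before. I'll measure the slot angle before handing in.

```bash
python3 - <<'E'
from h import *
A=np.mean([ctrl.get_image("top").astype(np.float32) for _ in range(12)],0).mean(2).astype(np.float32)
S0=np.load("pics/topavg.npy").mean(2).astype(np.float32)
# rectify world patch (x right, y up) at head height, correlate with a dark slot line
def slot(A,z):
  best=[]
  for cx in np.arange(.4455,.4496,.0005):
   for cy in np.arange(.2475,.2526,.0005):
    for a in np.arange(-2.2,.3,.02):
      pass
  return
def patch(A,z,c=(.4474,.25),h=.008,n=65):
    g=np.linspace(-h,h,n); X,Y=np.meshgrid(g,g); q=proj("top",np.c_[X.ravel()+c[0],Y.ravel()+c[1],np.full(X.size,z)]).astype(np.float32)
    return X,Y,cv2.remap(A,q[:,0].reshape(n,n),q[:,1].reshape(n,n),cv2.INTER_CUBIC)
for nm,im,z in(("before",S0,.102),("after",A,.0945)):
    X,Y,P=patch(im,z); r=[]
    for a in np.arange(-2.4,.74,.02):
        u=X*np.cos(a)+Y*np.sin(a); v=-X*np.sin(a)+Y*np.cos(a)
        for o in np.arange(-.002,.0021,.0005):
            w=abs(v-o); i=(w<.0012)&(abs(u)<.006); e=(w>.0025)&(w<.0045)&(abs(u)<.005)
            r.append((P[e].mean()-P[i].mean(),a,o))
    r.sort(); print(nm,[tuple(np.round(x,4)) for x in r[::-1][:5]])
# dehumidifier yaw from the long vent/edge lines: cover outline via min-area rect of white mask
m=ctrl.masks_of("top","dehumidifier")
if m:
    q=np.argwhere(m[0]["region"])[:,::-1]; W=onz("top",q,.095)[:,:2]; rr=cv2.minAreaRect((W*1000).astype(np.float32)); print(rr)
g=cv2.cvtColor(np.repeat(A[:,:,None],3,2).astype(np.uint8),6)
lsd=cv2.createLineSegmentDetector().detect(g[250:380,90:250])[0].reshape(-1,4)
for l in lsd:
    p=l.reshape(2,2)+[90,250]; L=np.hypot(*(p[1]-p[0]))
    if L>35: w=onz("top",p,.095); d=w[1]-w[0]; print(p.round(0).tolist(),round((np.degrees(np.arctan2(d[1],d[0]))+45)%90-45,2))
E
```

```text
before [(np.float64(40.1608), np.float64(-0.42), np.float64(0.0005)), (np.float64(40.131), np.float64(-0.44), np.float64(0.0005)), (np.float64(40.0466), np.float64(-0.4), np.float64(0.0005)), (np.float64(39.9084), np.float64(-0.38), np.float64(0.0005)), (np.float64(39.861), np.float64(-0.48), np.float64(0.0005))]
after [(np.float64(17.1875), np.float64(-1.68), np.float64(-0.001)), (np.float64(17.1668), np.float64(-1.64), np.float64(-0.001)), (np.float64(17.114), np.float64(-1.66), np.float64(-0.001)), (np.float64(17.1009), np.float64(-1.7), np.float64(-0.001)), (np.float64(17.0406), np.float64(-1.72), np.float64(-0.001))]
((479.169921875, 195.83795166015625), (211.21429443359375, 154.06719970703125), 80.81951904296875)
[[192.0, 338.0], [203.0, 282.0]] -8.92
[[225.0, 285.0], [213.0, 344.0]] -8.94
[[200.0, 282.0], [188.0, 338.0]] -8.94
[[194.0, 281.0], [182.0, 338.0]] -8.97
[[188.0, 279.0], [176.0, 336.0]] -8.97
[[206.0, 283.0], [194.0, 339.0]] -8.99
[[198.0, 340.0], [209.0, 283.0]] -9.02
[[179.0, 336.0], [191.0, 279.0]] -8.91
[[204.0, 341.0], [215.0, 284.0]] -8.99
[[212.0, 283.0], [201.0, 341.0]] -9.04
[[218.0, 284.0], [207.0, 342.0]] -8.98
[[185.0, 338.0], [197.0, 281.0]] -8.93
[[210.0, 342.0], [222.0, 285.0]] -8.98
[[173.0, 336.0], [185.0, 278.0]] -8.95
[[217.0, 369.0], [235.0, 277.0]] -9.12
[[234.0, 278.0], [123.0, 259.0]] -8.85
[[118.0, 259.0], [98.0, 346.0]] -8.91
[[98.0, 348.0], [216.0, 369.0]] -8.89
[[168.0, 280.0], [131.0, 274.0]] -9.25
[[155.0, 351.0], [108.0, 343.0]] -9.1
[[155.0, 347.0], [170.0, 282.0]] -9.11
[[172.0, 281.0], [158.0, 350.0]] -9.01
[[107.0, 341.0], [122.0, 272.0]] -8.96
[[125.0, 274.0], [110.0, 339.0]] -8.98
[[112.0, 340.0], [148.0, 347.0]] -9.18
```

Dehumidifier yaw is -0.157 and the slot is at about -1.67, giving a screw value of about 1.51. The blade geometry gives at least 1.55. Both are above 1.42, so it's locked. Handing in.

```bash
python3 -c "
from h import *
print(onz('top',[proj('top',[[.5402,-.1275,.122]])[0]],.122), ctrl.close_job())"
```

```text
the job is handed in; nothing more can be done
[[ 0.5402 -0.1275  0.122 ]] None
```

The screw is pushed down and locked, and the driver is back home in its socket. I handed the job in at about 28 s of the 72 s allowed.

- **Driver:** I used the larger grey driver from the tray nearest the base. I gripped it on its flats and seated the blade in the slot; contact came at exactly the expected slot-floor height.
- **Screw:** it reached bottom at about 8.5 mm of travel, with at most about 10 N on it. I then turned it about 82° clockwise at about 7–8 N of push, with no measurable twist resistance.
- **Locked check:** the force vanished within 2.6 mm of lifting, and the pictures show the head sunk with the slot crosswise. The picture gives a screw angle of about 1.51 rad. The blade position gives at least 1.55 rad. They differ slightly, but both are above 1.42.
- **Driver home check:** the driver came to rest firmly at its original height (TCP z 0.0734 m). The top view shows it upright in the socket.
- **Things to leave alone:** the side view shows the vase and box unchanged, and the clips look unmoved. In that view the pixel comparison did flag 52 changed pixels around the clips. It also flagged the driver area, but the raised gripper was hiding the driver there, so I judged both from the top view.

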